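# Wedge open a two-part plaster mould

### The job

Take the wooden wedge from its stand and use it to part the two halves of the plaster mould: press it down into the pry notches at the two ends of the seam in turn, a little at a time, until the halves stand at least a centimetre apart at both ends and parallel to each other. Never let one end get more than about half a centimetre ahead of the other, and open the halves only with the wedge, keeping the gripper off the plaster. Then hang the wedge back in its stand, and leave the jar, the mug and the bowl where they are.

Things in the scene. Friction and masses are not known exactly. Their poses are not given: they have to be found in the camera images.
- wedge_head (a point): Centre of the head of a loose pale wooden wedge (90 g), hanging tip down in its stand. Head 30 mm thick (x) by 66 wide (y) by 44 tall (z, up). The blade below it is 95 mm long, 28 mm wide (y); its thickness (x) tapers evenly on both faces from 28 mm at the head to 4 mm at the tip, 117 mm below this point. The head overhangs the blade by 19 mm on each y side (shoulders).
- stand_top (a point): Top of the fixed wooden stand (112 mm high, base 90 x 110 mm), midway between its two uprights; z up. Uprights are 18 mm thick (y), 70 mm deep (x), 38 mm apart (along y); the gap is open to both x sides. The wedge hangs with its blade in the gap, shoulders on the upright tops, its y along the stand's y; its head centre is then 22 mm above this point.
- notch_left (a point): Middle of the pry notch at the left (+y) end of the mould's seam, level with the plaster's top, 105 mm above the table. Frame of the fixed plywood cradle: x across the seam, y along it to the left, z up; it does not move as the halves part. Each notch is a slot 10 mm wide (x) when closed, 44 mm long (y, open at the block's end), running down the full 85 mm to the cradle's base.
- notch_right (a point): The same at the right (-y) end of the seam, 136 mm from notch_left. In either notch the wedge goes tip down, its x across the seam: free for the first 24 mm of depth, then each further mm opens that end by about 0.25 mm (15 mm at most). Pressing takes about 5 to 20 N.
- near_half: The near (-x) half of the mould: an upright plaster block 55 mm thick (x), 180 long (y), 85 tall, on a 20 mm plywood base; the seam between the halves is upright and tight. Origin at its left guide pin, 51 mm from the seam face, 47 mm below its top. Halves part on stiff guide pins (about 5 N of friction at each end) and stay put; opening one end leaves the other nearly as it is (within 2 mm).
- far_half: The far (+x) half, the same mirrored; origin at its left guide pin, 51 mm from the seam face, 47 mm below its top.
- near_left (a point): Point on the seam face of the near (-x) plaster half, at its top, at the left notch centre (on the line of the un-notched face). It touches point far_left when closed; the distance between the two is the opening at the left end.
- far_left (a point): Same point on the far (+x) half, left end.
- near_right (a point): Same point on the near half, right end.
- far_right (a point): Same point on the far half, right end.
- wedge: The wedge as a whole; its origin is at the tip, z towards the head.
- jar_mid (a point): Bystander: centre of a white lidded glaze jar, 80 mm across, 110 mm tall.
- mug_mid (a point): Bystander: centre of a terracotta mug, 80 mm across, 90 mm tall.
- bowl_mid (a point): Bystander: centre of a white bowl, 140 mm across, 60 mm tall.
Not all that is in view belongs to the job. Leave any blue look-alike of the wedge alone. Leave any yellow look-alike of the part that bears stand_top alone.

How it is judged:
On the way, in this order (a step that is already met when the one before it is completed fails the run):
1. the wedge, pressed into the seam, has opened one end by 3 mm ((distance between near_left and far_left above 0.003 m or distance between near_right and far_right above 0.003 m) and (contact force between wedge and near_half above 0.5 N or contact force between wedge and far_half above 0.5 N)), for 0.1 s.
2. both ends are open by 9 mm (distance between near_left and far_left above 0.009 m and distance between near_right and far_right above 0.009 m), for 0.2 s.
At the end, for the whole second after the job is handed in: The two halves are at least 9 mm apart at both ends and parallel within 0.04 rad, and the wedge hangs at rest in its stand: head centre within 25 mm horizontally of the stand's middle and 17 to 28 mm above its top, upright within 0.12 rad (all of step 2 and angle between the y axis of near_left and the y axis of far_left, either way round below 0.04 rad and horizontal distance between wedge_head and stand_top below 0.025 m and z of wedge_head in the frame of stand_top between 0.017 and 0.028 m and angle between wedge_head's own z axis and vertical below 0.12 rad and linear speed of wedge below 0.02 m/s); the robot touches nothing.
It fails at once if one end gets ahead of the other: the halves stand more than 0.06 rad (8 mm over the notch distance) out of parallel (angle between the y axis of near_left and the y axis of far_left, either way round above 0.06 rad).
It fails at once if the gripper's fingers push on the plaster (over 4 N) (contact force between the fingers and near_half above 4 N or contact force between the fingers and far_half above 4 N).
It fails at once if the jar, mug or bowl is moved by more than 30 mm (distance of any of jar_mid, mug_mid, bowl_mid from where it was at the start of the episode above 0.03 m).
It also fails if it takes over 67 s, if anything falls off the work surface, if the arm or the gripper's body presses on something with over 40 N, if the wrist force passes 120 N, or if a joint passes its speed limit or range.

### The arm

A 6-joint arm with a two-finger parallel gripper is mounted at the origin on the work surface. World frame = base frame: x ahead of the robot, y to its left, z up, the work surface at z = 0. Lengths are in m, angles in rad, forces in N, time in s.
With the tool pointing down it reaches from about 0.3 to 0.875 m from the base axis. Payload 6.4 kg.
Tool frame: the origin (TCP) lies midway between the tips of the shut fingers; the grasp point (between the pads) lies 19 mm behind it (env.tcp_to_grasp is the distance from the TCP to the grasp point, in m); z points along the fingers, y is the direction in which the jaws open and shut (so a half turn about z gives the same grasp; the last joint's range is limited). The gripper opens to 85 mm and grips with 20 to 120 N. Pads are 22 mm wide; open, the fingers measure 114 mm over their backs; the gripper's body (76 mm by 85 mm) begins 54 mm behind the grasp point. The pads swing forward as they close: fully open they stand 13 mm farther back than shut.
Start: joints at [-1.435, 0.181, 1.607, -0, 1.354, -0.206], TCP at [0.193, -0.542, 0.231] pointing down, gripper open.
Joint ranges: [-2.99, 2.99], [-0.89, 2.07], [0.3, 2.58], [-1.14, 4.28], [0, 2.63], [-3.12, 3.12]. Speed limits (rad/s): [2.57, 2.57, 3.01, 3.14, 3.14, 3.14].

### API

Orientations are given as a unit quaternion [x, y, z, w].
In Python, from workcell import env gives the robot as it stands.
- The arm moves only by the tool servo_tool, never from a script. Its argument "motion" is a list of rows, each a list of 5 numbers: the closure, from 0 (fully open) to 1 (shut), then the shift along the tool's x, y, z in units of 30 mm (1.0 is 30 mm), then the turn about the tool's z in units of 0.12 rad (1.0 is 0.12 rad). A call has 1 to 10 rows; each row shifts and turns the commanded pose from where the row before left it, along the tool's axes as they then stand; what a row does not reach is not made up. A row lasts 1/12 s, in which the tool goes at most 41.7 mm and 7.16 degrees, less where a joint would pass 70% of its speed; a pose out of reach is approached as far as the arm can. A call with a number of a shift or a turn outside -1 to 1 is refused whole. A call with a gripper value outside its range is refused whole. The fingers move at their own pace and stop on an object; "force" is the grip in N (left out, the last holds). Time passes only in rows, so rows that do not move let the fingers close. It gives the time, the measured TCP pose, the force and the opening at its end, in the units of the state.
- env.sense(): the state, without advancing time (a new reading comes with each control period).
- env.read_camera(name): name is "scene" or "top" or "wrist"; returns a dict with "color" (384x512x3 uint8, red, green, blue), "intrinsics" (3x3 intrinsics, pixels), "world_to_cam" (4x4, takes a point from world to camera coordinates). Camera axes: x right, y down, z forward; pixel columns grow to the right and rows downward; lengths in m; the calibration is good to about 2 mm. A picture is of the moment at which its call begins. There is no depth.
- env.close_job(): hands the job in, once; it reports no verdict.
Trained networks look in the newest picture that a camera, given by its name, has taken for a name from the list of things; names that differ only in an ending like _2 or _b are one class to them, and where a whole thing is asked for, a point or a joint stands for the part that bears it (a point fixed in the world has none). Each returns a list of dicts, best first, with "confidence" (0 to 1); they miss things now and then, are a little off and sometimes report something else, mostly with a low value. They report only what shows in the picture. A call takes as long as a camera call. They do not tell look-alikes from the thing itself.
- env.regions_of(camera, thing): "region" (384x512 bool, what is visible of it) and "uv" ([column, row] in pixels, amid what is visible of it).
- env.spot_point(camera, thing): "uv" ([column, row] in pixels: a listed point, or the origin of a listed thing).
The state is a dict: "clock": time; "joints": joint angles; "joint_velocities": joint speeds; "joint_efforts": joint torques, N m; "eef_pos": TCP position; "tcp_rot": TCP orientation; "contact_force": force on the tool from outside, world axes, zero at the start; "torque": the same for the moment, N m; "gripper_width": opening from 0.0 (shut) to 1.0 (fully open).
Only numpy, scipy, OpenCV 4.12 (cv2) and the standard library are available. Lean on these libraries where they do the work, as an engineer would, in place of code of your own. Each camera call takes 0.05 s, during which the arm holds its last target. There are 200 camera calls.

## Working session

There is one attempt and no reset: what is moved stays moved. The work goes in short steps, Python scripts to look and compute and a tool call to move; the robot and the scene stay as the last step left them, time stands still between calls to the robot, and variables do not carry over. Pictures are saved under pics/ and viewed, about 8 in all and at most 12, crops included, and the job is handed in when it is done.

Besides the shell and the picture viewer there is one more tool, called after "Request:" in YAML: its name, and indented under it one key for each argument. servo_tool: Moves the arm, as the interface text tells. Shifts and turns lie within -1 to 1; 1 stands for 30 mm of shift or 0.12 rad of turn. Its arguments: {"type":"object","properties":{"motion":{"type":"array","items":{"type":"array","items":{"type":"number","minimum":-1,"maximum":1}}},"force":{"type":"number"}},"required":["motion"]}

```bash
mkdir -p pics
cat > h.py <<'E'
import numpy as np, cv2
from workcell import env
def cam(n):
    c=env.read_camera(n); return c
def P(c): return c["intrinsics"]@c["world_to_cam"][:3]
def tri(c1,u1,c2,u2):
    X=cv2.triangulatePoints(P(c1),P(c2),np.array(u1,float).reshape(2,1),np.array(u2,float).reshape(2,1))
    return (X[:3]/X[3]).ravel()
def atz(c,u,z):
    M=P(c); H=np.c_[M[:,0],M[:,1],M[:,2]*z+M[:,3]]
    q=np.linalg.solve(H,[u[0],u[1],1]); return q[:2]/q[2]
def proj(c,X):
    q=P(c)@np.r_[X,1]; return q[:2]/q[2]
def save(c,n): cv2.imwrite("pics/"+n,c["color"][:,:,::-1])
E
python3 - <<'E'
from h import *
s=env.sense(); print(s["clock"],s["eef_pos"],s["tcp_rot"],s["contact_force"])
C={n:cam(n) for n in("scene","top")}
cv2.imwrite("pics/a.png",cv2.resize(np.vstack([C[n]["color"] for n in C])[:,:,::-1],(400*1,600)) if 0 else np.vstack([C["scene"]["color"],C["top"]["color"]])[:,:,::-1][:, :])
for n in C: save(C[n],n+".png")
for t in "wedge_head stand_top notch_left notch_right near_left far_left near_right far_right wedge jar_mid mug_mid bowl_mid".split():
    d={n:[(np.round(x["uv"],1).tolist(),round(x["confidence"],2)) for x in env.spot_point(n,t)[:3]] for n in C}
    print(t,d)
    if d["scene"] and d["top"]:
        for a in d["scene"][:2]:
            for b in d["top"][:2]:
                X=tri(C["scene"],a[0],C["top"],b[0]); print("   ",X.round(4), np.abs(proj(C["top"],X)-b[0]).max().round(1))
E
```

```text
0.0 [ 0.19264895 -0.54116514  0.230374  ] [ 9.85434072e-01  1.70055593e-01  2.64789230e-05 -8.85453018e-04] [-0.3422193  -0.07773397  1.01186094]
wedge_head {'scene': [([168.5, 145.6], 0.93), ([148.9, 214.4], 0.71), ([190.1, 161.6], 0.53)], 'top': [([359.2, 199.0], 0.94), ([409.1, 211.7], 0.83)]}
    [ 0.5326 -0.3168  0.1988] 15.9
    [ 0.4829 -0.4308  0.1252] 0.6
    [ 0.5834 -0.4461 -0.1732] 14.7
    [ 0.5159 -0.6375 -0.3388] 0.8
stand_top {'scene': [([192.5, 165.7], 0.97), ([220.9, 142.6], 0.7), ([262.3, 250.5], 0.46)], 'top': [([355.9, 198.2], 0.93), ([349.8, 264.9], 0.69), ([207.7, 167.6], 0.26)]}
    [ 0.5135 -0.2956  0.1189] 0.1
    [ 0.3722 -0.3718 -0.0253] 17.5
    [ 0.4834 -0.2263  0.2389] 14.6
    [ 0.3492 -0.2903  0.1116] 3.6
notch_left {'scene': [([277.3, 233.3], 0.96), ([291.7, 234.4], 0.29), ([265.3, 248.5], 0.25)], 'top': [([206.1, 167.0], 0.58)]}
    [0.5884 0.0924 0.1009] 1.2
    [0.5781 0.1123 0.1007] 6.5
notch_right {'scene': [([263.0, 249.4], 0.59), ([252.6, 204.0], 0.55)], 'top': [([255.9, 187.1], 0.96)]}
    [ 0.5504 -0.0141 -0.095 ] 8.4
    [ 0.5358 -0.036   0
[... 881 characters left out ...]
68  0.0241] 0.8
    [ 0.4531 -0.4128 -0.0658] 14.1
    [ 0.5359 -0.3206  0.0767] 13.3
    [ 0.4751 -0.4433 -0.0239] 1.1
jar_mid {'scene': [([354.2, 267.9], 0.73), ([191.8, 164.4], 0.48), ([292.4, 237.0], 0.29)], 'top': [([125.8, 187.2], 0.94)]}
    [0.5348 0.3197 0.0461] 1.0
    [0.6542 0.0747 0.4849] 108.3
mug_mid {'scene': [([147.8, 214.7], 0.83)], 'top': [([362.0, 131.8], 0.57)]}
    [ 0.7138 -0.3365  0.0328] 1.3
bowl_mid {'scene': [([324.5, 317.8], 0.71), ([250.4, 200.8], 0.39)], 'top': [([136.0, 123.7], 0.82), ([358.1, 198.8], 0.68), ([206.5, 165.1], 0.53)]}
    [0.7173 0.3133 0.0347] 1.1
    [0.8465 0.2133 0.8964] 891.2
    [0.6764 0.1428 0.3559] 31.9
    [ 0.4908 -0.2027  0.0515] 43.1
```

View pics/scene.png

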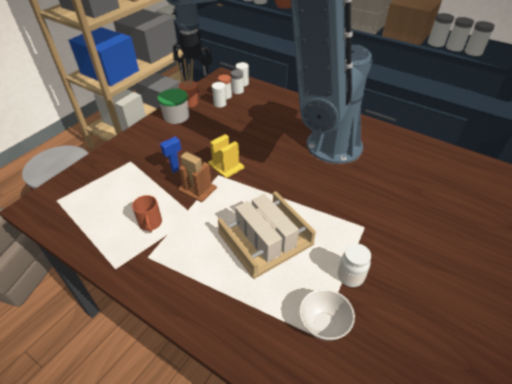

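View pics/top.png

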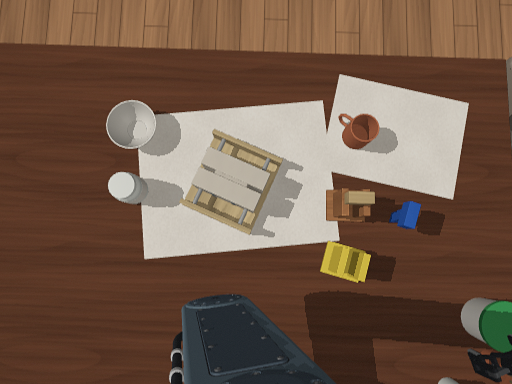

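The scene view shows the pale wedge in the brown stand at about (192,165), with the mould at (265,230). The blue wedge (172,152) and yellow stand (225,155) are the look-alikes. The top view shows the wedge head at (360,198) with its y roughly along image columns, the mould at (232,180), the mug at (360,130), the jar at (127,187) and the bowl at (131,124).

Request:
servo_tool:
  motion:
    - [0,0.93,-0.33,-0.2,0]
    - [0,0.93,-0.33,-0.2,0]
    - [0,0.93,-0.33,-0.2,0]
    - [0,0.93,-0.33,-0.2,0]
    - [0,0.93,-0.33,-0.2,0]
    - [0,0.93,-0.33,-0.2,0]
    - [0,0.93,-0.33,-0.2,0]
    - [0,0.93,-0.33,-0.2,0]
    - [0,0.93,-0.33,-0.2,0]
    - [0,0.93,-0.33,-0.2,0]
  force: 80

```text
clock: 2.13
eef_pos: [0.4234, -0.3539, 0.2917]
tcp_rot: [0.985, 0.17, 0.0, 0.0]
contact_force: [0.0, -1.1, -0.8]
gripper_width: 1.0
```

Request:
servo_tool:
  motion:
    - [0,0,0,0,-1]
    - [0,0,0,0,-1]
    - [0,0,0,0,-1]
    - [0,0,0,0,-1]
    - [0,0,0,0,-1]
    - [0,0,0,0,-1]
    - [0,0,0,0,-1]
    - [0,0,0,0,-1]
    - [0,0,0,0,-1]
    - [0,0,0,0,-1]

```text
clock: 2.97
eef_pos: [0.4224, -0.3549, 0.2913]
tcp_rot: [0.715, 0.699, 0.0, 0.0]
contact_force: [0.8, -0.5, -0.4]
gripper_width: 0.999
```

```bash
cat >> h.py <<'E'
from scipy.spatial.transform import Rotation as R
def pose():
    s=env.sense(); return np.array(s["eef_pos"]),R.from_quat(s["tcp_rot"]).as_matrix()
def delta(goal,ydir=None):
    "units to goal TCP; ydir: yaw (deg) of the wanted tool y"
    p,M=pose(); print("tcp",p.round(4),"tooly yaw",np.degrees(np.arctan2(M[1,1],M[0,1])).round(1),"t",env.sense()["clock"])
    print("shift units",(M.T@(np.array(goal)-p)/0.03).round(2))
    if ydir is not None:
        d=np.radians(ydir)-np.arctan2(M[1,1],M[0,1]); d=(d+np.pi/2)%np.pi-np.pi/2
        print("turn units",round(-d/0.12,2))
E
python3 - <<'E'
from h import *
delta([0.5135,-0.2956,0.26],0)
c=cam("wrist"); save(c,"w1.png"); print(env.sense()["joints"]); print(np.linalg.inv(c["world_to_cam"]).round(3))
for t in("wedge_head","stand_top","wedge"):
    for x in env.spot_point("wrist",t)[:3]: print(t,np.round(x["uv"],1),x["confidence"],[atz(c,x["uv"],z).round(4) for z in(.112,.134,.156)])
E
```

```text
tcp [ 0.4224 -0.3549  0.2913] tooly yaw -1.3 t 2.9667
shift units [2.05 2.99 1.04]
turn units -0.19
[-9.13979165e-01  8.35005536e-02  1.59405012e+00  1.72920704e-05
  1.46395293e+00 -8.98043498e-01]
[[ 1.    -0.023 -0.006  0.425]
 [-0.024 -0.963 -0.268 -0.288]
 [ 0.001  0.268 -0.963  0.434]
 [ 0.     0.     0.     1.   ]]
wedge_head [347.3 120.9] 0.85 [array([ 0.5241, -0.3021]), array([ 0.5173, -0.3011]), array([ 0.5105, -0.3001])]
wedge_head [296.  238.2] 0.58 [array([ 0.4731, -0.4321]), array([ 0.4698, -0.4222]), array([ 0.4665, -0.4124])]
stand_top [332. 116.] 0.83 [array([ 0.508 , -0.2968]), array([ 0.5024, -0.2962]), array([ 0.4967, -0.2956])]
stand_top [178.9 116.3] 0.73 [array([ 0.3506, -0.2933]), array([ 0.3557, -0.2929]), array([ 0.3607, -0.2926])]
wedge [291.9 206.6] 0.75 [array([ 0.468 , -0.3938]), array([ 0.465 , -0.3865]), array([ 0.4621, -0.3793])]
wedge [318.4 114.9] 0.74 [array([ 0.494 , -0.2954]), array([ 0.4893, -0.2948]), array([ 0.4846, -0.2943])]
```

View pics/w1.png

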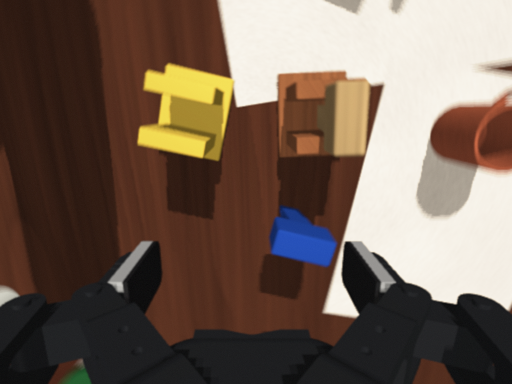

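The wrist view shows the wedge head at (350,118) on the brown stand. The blue wedge is at (300,240) and the yellow stand at (190,112). I'll move closer, above the stand.

Request:
servo_tool:
  motion:
    - [0,0.2,0.75,0,0]
    - [0,0.2,0.75,0,0]
    - [0,0.2,0.75,0,0]
    - [0,0.2,0.75,0,0]
    - [0,0,0,0,0]
    - [0,0,0,0,0]

```text
clock: 3.67
eef_pos: [0.5136, -0.333, 0.2908]
tcp_rot: [0.718, 0.697, -0.0, -0.0]
contact_force: [-0.2, 0.2, -0.3]
gripper_width: 1.0
```

Run:
```python
from h import *
delta([0.5135,-0.2956,0.26],0)
c=cam("wrist"); save(c,"w2.png")
for t in("wedge_head","stand_top","wedge"):
    for x in env.spot_point("wrist",t)[:2]: print(t,np.round(x["uv"],1),x["confidence"],[atz(c,x["uv"],z).round(4) for z in(.112,.134,.156)])
im=cv2.resize(c["color"][20:240,150:400,::-1],None,fx=3,fy=3,interpolation=cv2.INTER_CUBIC); cv2.imwrite("pics/w2c.png",im[:600,:800])
```

```text
tcp [ 0.5136 -0.333   0.2908] tooly yaw -1.7 t 3.6667
shift units [ 1.25 -0.04  1.03]
turn units -0.25
wedge_head [219.7 256. ] 0.95 [array([ 0.4748, -0.43  ]), array([ 0.4777, -0.4188]), array([ 0.4805, -0.4076])]
wedge_head [251.3 142.7] 0.74 [array([ 0.5156, -0.3001]), array([ 0.5157, -0.2977]), array([ 0.5158, -0.2954])]
stand_top [ 89.7 137.4] 0.9 [array([ 0.3468, -0.2894]), array([ 0.3584, -0.2878]), array([ 0.37  , -0.2862])]
stand_top [245.  137.8] 0.7 [array([ 0.5092, -0.2948]), array([ 0.5097, -0.2928]), array([ 0.5102, -0.2908])]
wedge [230.1 221. ] 0.95 [array([ 0.4891, -0.3869]), array([ 0.4909, -0.3786]), array([ 0.4928, -0.3704])]
wedge [251.  133.2] 0.75 [array([ 0.5156, -0.2902]), array([ 0.5157, -0.2886]), array([ 0.5158, -0.2869])]
```

View pics/w2c.png

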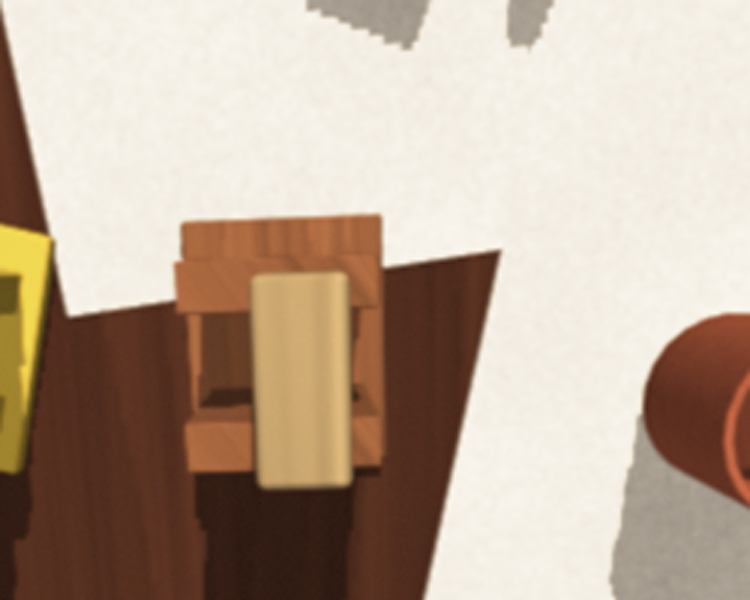

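Run:
```python
from h import *
c=cam("wrist")
f=lambda u,z: atz(c,[u[0]/3+150,u[1]/3+20],z)
H=[f(u,.156) for u in[(252,276),(348,272),(352,487),(258,488)]]
print(np.round(H,4),np.mean(H,0),[np.degrees(np.arctan2(*(b-a)[::-1])) for a,b in((H[0],H[1]),(H[3],H[2]),(H[3],H[0]),(H[2],H[1]))])
S=[f(u,.112) for u in[(177,264),(381,256),(382,468),(188,470)]]
print(np.round(S,4),np.mean(S,0),[np.degrees(np.arctan2(*(b-a)[::-1])) for a,b in((S[0],S[1]),(S[3],S[2]),(S[3],S[0]),(S[2],S[1]))])
```

```text
[[ 0.5001 -0.2689]
 [ 0.5284 -0.2687]
 [ 0.5285 -0.3339]
 [ 0.499  -0.3332]] [ 0.51397929 -0.30118643] [np.float64(0.49035611652337824), np.float64(-1.192052813007899), np.float64(88.99120791251109), np.float64(90.03829090030544)]
[[ 0.4723 -0.2645]
 [ 0.5418 -0.2641]
 [ 0.5415 -0.3378]
 [ 0.4714 -0.3363]] [ 0.50674751 -0.30067632] [np.float64(0.3462737759109876), np.float64(-1.2143282930788983), np.float64(89.22373429549172), np.float64(89.77250961683822)]
```

Request:
servo_tool:
  motion:
    - [0,0.5,0,0,-0.2]
    - [0,0.56,0,0.7,0]
    - [0,0,0,1,0]
    - [0,0,0,1,0]
    - [0,0,0,1,0]
    - [0,0,0,1,0]
    - [0,0,0,0.7,0]
    - [0,0,0,0.29,0]
    - [0,0,0,0,0]
    - [0,0,0,0,0]

```text
clock: 4.75
eef_pos: [0.5138, -0.3018, 0.1214]
tcp_rot: [0.709, 0.705, 0.0, 0.0]
contact_force: [-1.1, -0.2, 0.7]
gripper_width: 1.002
```

Run:
```python
from h import *
delta([0.514,-0.301,0.12],0)
print(env.sense()["contact_force"])
c=cam("wrist"); save(c,"w3.png")
```

```text
tcp [ 0.5138 -0.3018  0.1214] tooly yaw -0.3 t 4.75
shift units [0.03 0.01 0.05]
turn units -0.04
[-1.05335653 -0.18980913  0.69066991]
```

View pics/w3.png

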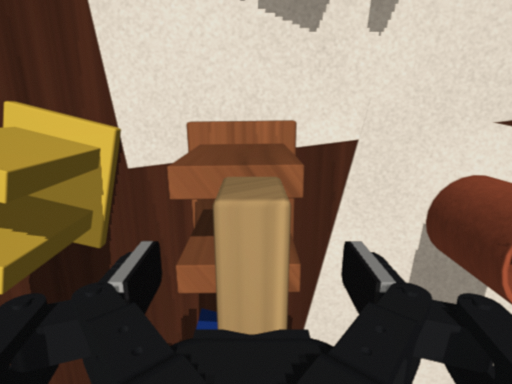

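The wedge head (252,260) lies centred between the fingers, so I'll close and lift.

Request:
servo_tool:
  motion:
    - [1,0,0,0,0]
    - [1,0,0,0,0]
    - [1,0,0,0,0]
    - [1,0,0,0,0]
    - [1,0,0,0,0]
    - [1,0,0,0,0]
    - [1,0,0,0,0]
  force: 100

```text
clock: 5.38
eef_pos: [0.5141, -0.3022, 0.1214]
tcp_rot: [0.709, 0.705, 0.0, 0.001]
contact_force: [-0.8, -0.8, 5.1]
gripper_width: 0.339
```

Request:
servo_tool:
  motion:
    - [1,0,0,-0.5,0]
    - [1,0,0,-1,0]
    - [1,0,0,-1,0]
    - [1,0,0,-1,0]
    - [1,0,0,-1,0]
    - [1,0,0,-0.5,0]
    - [1,0,0,0,0]
    - [1,0,0,0,0]

```text
clock: 6.05
eef_pos: [0.5137, -0.3019, 0.2707]
tcp_rot: [0.709, 0.705, 0.0, 0.0]
contact_force: [0.2, 0.3, -1.9]
gripper_width: 0.339
```

Run:
```python
from h import *
# mould orientation: notch pts
delta([0.5358,-0.036,0.272],-22.3)
print(env.sense()["contact_force"],env.sense()["gripper_width"])
C={n:cam(n) for n in("scene","top")}
for n in C:
    im=C[n]["color"]; 
    r=im[185:275,205:330] if n=="scene" else im[120:240,170:300]
    cv2.imwrite(f"pics/m_{n}.png",cv2.resize(r[:,:,::-1],None,fx=5,fy=5,interpolation=cv2.INTER_CUBIC)[:600,:800])
```

```text
tcp [ 0.5137 -0.3019  0.2707] tooly yaw -0.3 t 6.05
shift units [ 8.87  0.69 -0.05]
turn units 3.2
[ 0.23384907  0.28391983 -1.87488854] 0.3390408697129518
```

View pics/m_top.png

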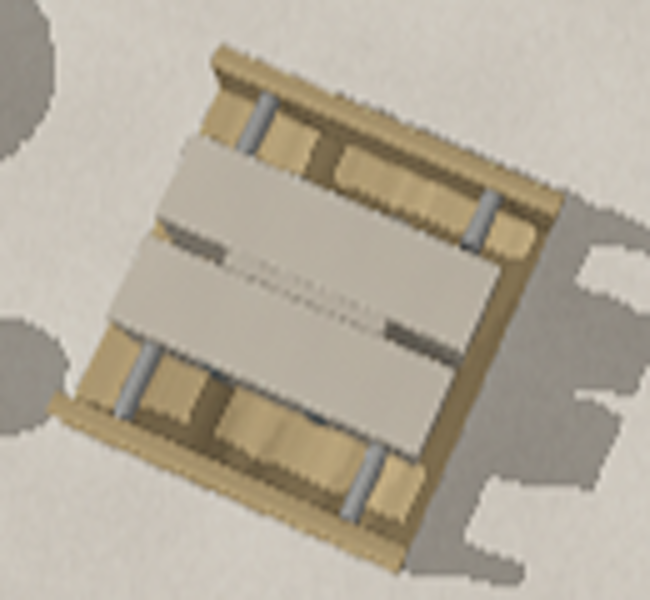

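The lift shows the wedge is held. The crop shows the left notch centred at crop (193,242), which is pixel (208.6,168.4), and the right at (425,342), which is (255,188.4).

Request:
servo_tool:
  motion:
    - [1,0.8,0.08,0,0]
    - [1,0.9,0.1,0,0]
    - [1,0.9,0.1,0,0]
    - [1,0.9,0.1,0,0]
    - [1,0.9,0.1,0,0]
    - [1,0.9,0.1,0,0]
    - [1,0.9,0.1,0,0]

```text
clock: 6.73
eef_pos: [0.5338, -0.1142, 0.2681]
tcp_rot: [0.709, 0.705, -0.001, -0.002]
contact_force: [0.2, 0.0, -1.1]
gripper_width: 0.34
```

Request:
servo_tool:
  motion:
    - [1,0,0,0,0.8]
    - [1,0,0,0,0.8]
    - [1,0,0,0,0.8]
    - [1,0,0,0,0.8]
    - [1,0,0,0,0]
    - [1,0,0,0,0]

```text
clock: 7.23
eef_pos: [0.5341, -0.1155, 0.2687]
tcp_rot: [0.83, 0.558, -0.001, -0.001]
contact_force: [0.1, -0.7, -0.7]
gripper_width: 0.336
```

Run:
```python
from h import *
c=cam("top"); a=atz(c,(208.6,168.4),.105);b=atz(c,(255,188.4),.105); print(a,b,np.linalg.norm(a-b),np.degrees(np.arctan2(*(a-b)[::-1])))
w=cam("wrist"); save(w,"w4.png")
for t in "notch_left notch_right near_left far_left near_right far_right".split():
    for x in env.spot_point("wrist",t)[:2]: print(t,np.round(x["uv"],1),round(x["confidence"],2),atz(w,x["uv"],.105).round(4))
delta(np.r_[b,.25],-22.3)
```

```text
[0.58225711 0.08823867] [ 0.53288601 -0.0351232 ] 0.13287459005094568 68.18804028025119
notch_right [220.3 102.7] 0.86 [ 0.5351 -0.0366]
near_right [221.7  99.8] 0.7 [ 0.5374 -0.0347]
tcp [ 0.5349 -0.1159  0.2706] tooly yaw -22.3 t 7.6333
shift units [ 2.47 -1.08  0.69]
turn units 0.01
```

View pics/w4.png

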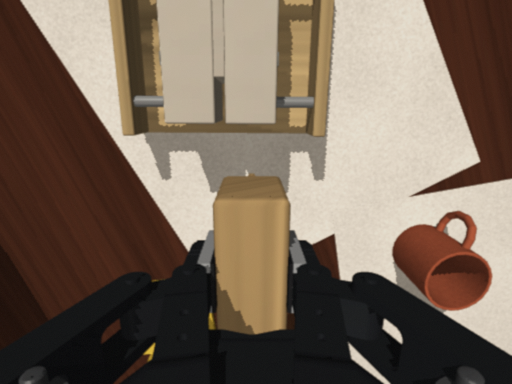

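The wrist view shows the right notch as a dark slot at columns 214–224, rows 76–123, with the seam running up at column 218. The wedge head is at (250,250) in the grip.

Run:
```python
from h import *
w=cam("wrist"); g=w["color"].astype(int).sum(2)
for r in (2,20,40,60,70,74,78,84,90,100,110,118,122,126): print(r,g[r,206:232].tolist())
```

```text
2 [524, 525, 491, 417, 406, 482, 504, 501, 501, 500, 501, 498, 503, 499, 475, 449, 475, 507, 526, 526, 524, 527, 526, 528, 525, 523]
20 [522, 519, 504, 451, 408, 450, 498, 509, 508, 506, 506, 509, 506, 507, 503, 459, 415, 487, 522, 528, 524, 524, 520, 523, 523, 522]
40 [515, 516, 514, 488, 424, 412, 482, 501, 496, 497, 498, 501, 497, 498, 492, 458, 421, 488, 521, 521, 526, 525, 524, 526, 525, 523]
60 [522, 521, 523, 515, 474, 412, 422, 491, 505, 503, 500, 501, 503, 504, 503, 497, 465, 434, 497, 530, 528, 526, 524, 527, 527, 525]
70 [521, 524, 522, 518, 493, 421, 410, 480, 501, 498, 501, 499, 497, 502, 496, 493, 450, 409, 487, 526, 526, 526, 529, 528, 526, 528]
74 [519, 521, 519, 521, 490, 427, 422, 483, 499, 504, 499, 498, 502, 499, 502, 492, 446, 401, 480, 522, 525, 528, 525, 525, 524, 526]
78 [521, 523, 520, 523, 501, 423, 309, 209, 197, 218, 228, 234, 236, 233, 237, 231, 243, 342, 480, 522, 526, 529, 522, 525, 526, 521]
84 [520, 520, 520, 520, 500, 443, 330, 212, 179, 183, 181, 183, 185, 185, 203, 228, 259, 362, 490, 526, 524, 517, 520, 520, 523, 523]
90 [511, 517, 518, 517, 507, 459, 349, 219, 178, 180, 180, 181, 183, 182, 196, 221, 253, 350, 480, 522, 520, 521, 519, 518, 519, 520]
100 [515, 514, 517, 518, 516, 479, 375, 244, 186, 180, 185, 183, 185, 185, 186, 210, 253, 347, 467, 512, 527, 525, 522, 523, 522, 521]
110 [519, 514, 516, 519, 521, 497, 418, 299, 203, 178, 183, 184, 182, 185, 188, 220, 270, 324, 420, 501, 527, 526, 524, 523, 522, 530]
118 [518, 516, 516, 515, 514, 495, 437, 332, 210, 177, 180, 187, 187, 183, 186, 210, 255, 288, 379, 490, 526, 523, 524, 522, 523, 524]
122 [425, 426, 425, 422, 424, 421, 387, 304, 224, 207, 224, 241, 242, 245, 244, 249, 244, 249, 315, 410, 438, 439, 435, 439, 441, 440]
126 [257, 257, 254, 252, 254, 257, 258, 257, 259, 256, 255, 256, 251, 254, 255, 253, 254, 254, 253, 253, 248, 250, 254, 252, 250, 252]
```

Run:
```python
from h import *
w=cam("wrist")
f=lambda u:atz(w,u,.105)
a,b=f((215.5,2)),f((218.8,118)); print("seam dir",np.degrees(np.arctan2(*(a-b)[::-1])))
n=f((218.2,99.5)); print(n, f((212.6,99.5))-f((223.6,99.5)), np.linalg.norm(f((212.6,99.5))-f((223.6,99.5))))
p,M=pose(); 
for z in (.15,.16): print("tip px",proj(w,np.r_[p[:2],z]))
delta(np.r_[n,.225],-22.3)
im=cv2.resize(w["color"][140:210,200:300,::-1],None,fx=6,fy=6); cv2.imwrite("pics/tip.png",im)
```

```text
seam dir 67.71641366688813
[ 0.53550253 -0.03348968] [-0.00988056  0.00405595] 0.010680651833161548
tip px [249.83985024 187.29592479]
tip px [249.79697003 190.17390829]
tcp [ 0.535  -0.1159  0.2706] tooly yaw -22.3 t 7.7333
shift units [ 2.55 -1.02  1.52]
turn units 0.0
```

View pics/tip.png

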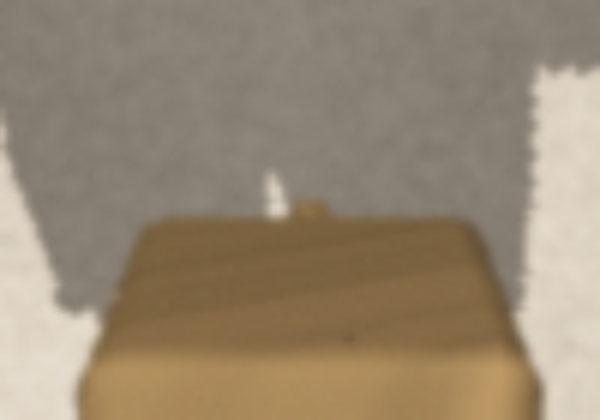

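Request:
servo_tool:
  motion:
    - [1,0.85,-0.35,0,0]
    - [1,0.85,-0.35,0,0]
    - [1,0.82,-0.36,0,0]
    - [1,0,0,0.7,0]
    - [1,0,0,0.7,0]
    - [1,0,0,0,0]
    - [1,0,0,0,0]

```text
clock: 8.32
eef_pos: [0.5334, -0.0336, 0.2278]
tcp_rot: [0.83, 0.557, -0.001, -0.001]
contact_force: [-0.3, 0.3, 0.6]
gripper_width: 0.34
```

Run:
```python
from h import *
delta([0.5355,-0.0335,.225],-22.3)
print(env.sense()["contact_force"])
w=cam("wrist"); g=w["color"]
s=cam("scene"); p,M=pose(); u=proj(s,np.r_[p[:2],.115]).astype(int); print(u)
A=cv2.resize(g[100:200,200:300,::-1],(600,600),interpolation=cv2.INTER_CUBIC)
B=s["color"][u[1]-25:u[1]+25,u[0]-8:u[0]+9,::-1]; B=cv2.resize(B,(200,600),interpolation=cv2.INTER_CUBIC)
cv2.imwrite("pics/w5.png",np.hstack([A,B]))
```

```text
tcp [ 0.5334 -0.0336  0.2278] tooly yaw -22.3 t 8.3167
shift units [0.03 0.06 0.09]
turn units 0.0
[-0.2918035  0.2894336  0.5605053]
[252 201]
```

View pics/w5.png

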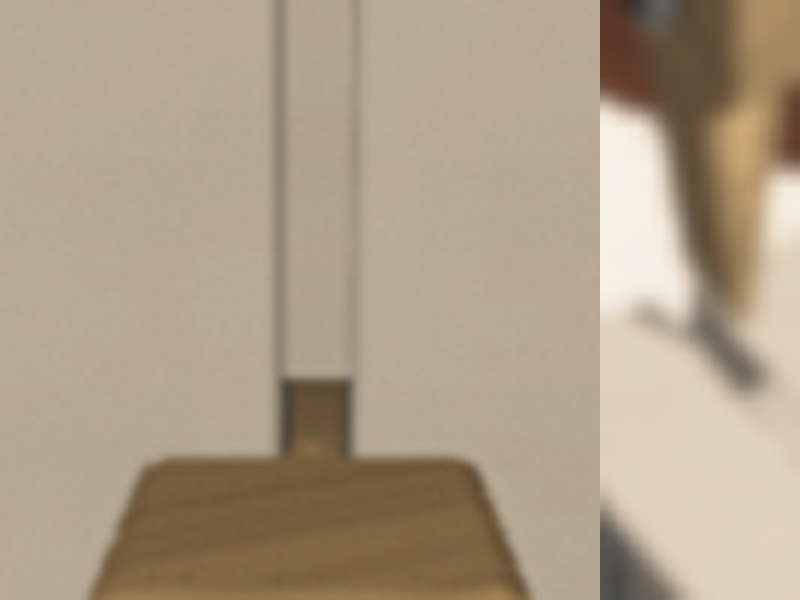

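The tip is over the slot, offset by less than 1 mm, with the slot at crop (318,415) and the blade at (312,450). I'll enter it and press gently.

Request:
servo_tool:
  motion:
    - [1,0.03,0.03,0.3,0]
    - [1,0,0,0.35,0]
    - [1,0,0,0.35,0]
    - [1,0,0,0.3,0]
    - [1,0,0,0.1,0]
    - [1,0,0,0,0]

```text
clock: 8.92
eef_pos: [0.5345, -0.0333, 0.1849]
tcp_rot: [0.831, 0.557, -0.001, -0.001]
contact_force: [-0.7, -0.9, -1.0]
gripper_width: 0.336
```

Request:
servo_tool:
  motion:
    - [1,0,0,0.1,0]
    - [1,0,0,0.1,0]
    - [1,0,0,0.1,0]
    - [1,0,0,0,0]
    - [1,0,0,0,0]

```text
clock: 9.33
eef_pos: [0.5351, -0.0333, 0.1774]
tcp_rot: [0.83, 0.557, -0.0, -0.0]
contact_force: [-1.7, 1.0, 0.4]
gripper_width: 0.337
```

Request:
servo_tool:
  motion:
    - [1,0,0,0.1,0]
    - [1,0,0,0.1,0]
    - [1,0,0,0.1,0]
    - [1,0,0,0,0]
    - [1,0,0,0,0]

```text
clock: 9.75
eef_pos: [0.5359, -0.0336, 0.1689]
tcp_rot: [0.83, 0.557, 0.0, 0.001]
contact_force: [0.1, 0.6, 3.0]
gripper_width: 0.341
```

```bash
cat >> h.py <<'E'
def groove(w,rows):
    "centre columns of the dark/edge pairs for given rows"
    g=w["color"].astype(float).sum(2)
    for r in rows:
        m=g[r-1:r+2].mean(0); d=470-m[150:360]; i=np.where(d>0)[0]+150
        print(r,[ (int(k[0]),int(k[-1])) for k in np.split(i,np.where(np.diff(i)>1)[0]+1) if len(k)])
E
python3 - <<'E'
from h import *
print(env.sense()["contact_force"],pose()[0])
w=cam("wrist"); save(w,"w6.png"); 
im=cv2.resize(w["color"][0:200,150:350,::-1],(600,600),interpolation=cv2.INTER_CUBIC); cv2.imwrite("pics/w6c.png",im)
groove(w,(5,40,80,100,120,140,150))
E
```

```text
[0.07221874 0.59146553 2.99872137] [ 0.53588697 -0.03358502  0.16890007]
5 [(150, 159), (238, 258), (337, 359)]
40 [(150, 161), (238, 241), (248, 250), (257, 259), (336, 359)]
80 [(150, 164), (238, 241), (248, 252), (258, 260), (334, 359)]
100 [(150, 165), (239, 242), (248, 252), (258, 260), (334, 359)]
120 [(150, 166), (239, 242), (248, 252), (259, 261), (333, 359)]
140 [(150, 168), (239, 242), (248, 253), (259, 261), (332, 359)]
150 [(150, 168), (239, 242), (248, 253), (259, 261), (331, 359)]
```

View pics/w6c.png

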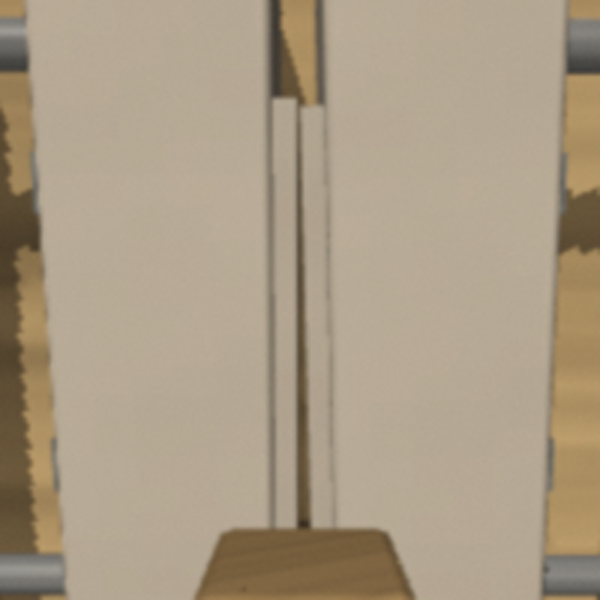

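The view shows the halves parting in a V: the central gap runs from (298,110) to (302,520) in the crop and is widest at the wedge, at the right end. I'll now put a number on the opening.

```bash
cat >> h.py <<'E'
L=np.array([0.587,0.0923]); Rn=np.array([0.5355,-0.0335])
xa=np.array([.925,-.379]); ya=np.array([.379,.925])
def opening(w,rows):
    "opening (mm) at both notch centres from the two groove lines (10 mm apart when shut)"
    g=w["color"].astype(float).sum(2); T=[];O=[]
    for r in rows:
        m=g[r-2:r+3].mean(0); m=cv2.GaussianBlur(m[None],(1,1),0)[0]
        d=np.maximum(490-m,0)
        c0=proj(w,np.r_[atz(w,(250,r),.105),.105])[0]
        i=np.where(d[200:300]>0)[0]+200; ks=[k for k in np.split(i,np.where(np.diff(i)>1)[0]+1) if len(k)>1]
        if len(ks)<2: continue
        cs=[(d[k]*k).sum()/d[k].sum() for k in (ks[0],ks[-1])]
        A,B=atz(w,(cs[0],r),.105),atz(w,(cs[1],r),.105)
        O.append(((B-A)@xa)*1000-10); T.append(((A+B)/2-Rn)@ya)
    T,O=np.array(T),np.array(O); k=np.polyfit(T,O,1); res=np.std(O-np.polyval(k,T))
    keep=np.abs(O-np.polyval(k,T))<2*res+.1; k=np.polyfit(T[keep],O[keep],1)
    print("open right %.1f left %.1f  res %.2f n %d span %.3f..%.3f"%(np.polyval(k,0),np.polyval(k,.136),np.std(O[keep]-np.polyval(k,T[keep])),keep.sum(),T.min(),T.max()))
E
python3 - <<'E'
from h import *
w=cam("wrist"); opening(w,range(42,172,4))
E
```

```text
open right -1.0 left -2.9  res 0.00 n 1 span 0.072..0.072h.py:45: RankWarning: Polyfit may be poorly conditioned
  T,O=np.array(T),np.array(O); k=np.polyfit(T,O,1); res=np.std(O-np.polyval(k,T))
h.py:46: RankWarning: Polyfit may be poorly conditioned
  keep=np.abs(O-np.polyval(k,T))<2*res+.1; k=np.polyfit(T[keep],O[keep],1)
```

```bash
sed -i 's/d=np.maximum(490-m,0)/d=np.maximum(np.median(m[200:300])-25-m,0)/' h.py
python3 - <<'E'
from h import *
w=cam("wrist"); opening(w,range(42,172,4)); g=w["color"].astype(int).sum(2); print(g[150,230:272].tolist())
E
```

```text
open right 4.8 left 0.6  res 0.12 n 29 span 0.027..0.108
[499, 495, 499, 496, 495, 495, 500, 500, 484, 430, 367, 378, 463, 483, 481, 479, 482, 477, 415, 264, 234, 252, 323, 424, 477, 482, 479, 484, 477, 459, 438, 457, 487, 498, 506, 505, 505, 505, 502, 507, 504, 503]
```

Request:
servo_tool:
  motion:
    - [1,0,0,-0.6,0]
    - [1,0,0,-0.8,0]
    - [1,0,0,-0.8,0]
    - [1,0.6,0,0,0]
    - [1,0.9,0,0,0]
    - [1,0.9,0,0,0]
    - [1,0.9,0,0,0]
    - [1,0.9,0,0,0]
    - [1,0.3,0,0,0]
    - [1,0,0,0,0]

```text
clock: 10.73
eef_pos: [0.5868, 0.0935, 0.2339]
tcp_rot: [0.83, 0.558, -0.0, -0.0]
contact_force: [-0.3, 0.2, -0.2]
gripper_width: 0.336
```

Run:
```python
from h import *
delta(np.r_[L,.2278],-22.3); print(env.sense()["contact_force"])
w=cam("wrist"); g=w["color"].astype(int).sum(2)
for r in range(90,182,8): print(r,g[r,236:270].tolist())
for x in env.spot_point("wrist","notch_left")[:2]: print(x["uv"],x["confidence"],atz(w,x["uv"],.105))
```

```text
tcp [0.5868 0.0935 0.2339] tooly yaw -22.1 t 10.7333
shift units [-0.03  0.02  0.2 ]
turn units 0.03
[-0.32479653  0.23157851 -0.20129769]
90 [549, 552, 552, 557, 560, 561, 561, 564, 566, 563, 564, 560, 561, 561, 554, 551, 544, 534, 530, 542, 552, 555, 551, 550, 548, 547, 545, 538, 545, 558, 559, 553, 554, 560]
98 [541, 544, 552, 560, 564, 561, 566, 568, 563, 555, 550, 551, 541, 542, 540, 549, 560, 556, 554, 553, 553, 558, 548, 551, 555, 554, 545, 548, 549, 555, 551, 549, 556, 567]
106 [566, 562, 557, 560, 555, 559, 555, 543, 536, 528, 538, 553, 554, 543, 535, 547, 556, 560, 559, 557, 558, 560, 560, 552, 547, 533, 529, 541, 553, 558, 553, 555, 561, 569]
114 [551, 556, 564, 562, 557, 558, 552, 557, 555, 549, 549, 548, 551, 546, 547, 547, 547, 550, 557, 560, 569, 568, 561, 552, 549, 554, 561, 559, 561, 559, 561, 557, 554, 551]
122 [561, 557, 547, 549, 558, 563, 564, 555, 548, 542, 539, 547, 560, 566, 563, 567, 565, 563, 557, 555, 551, 548, 555, 559, 567, 575, 573, 566, 564, 562, 557, 558, 552, 553]
130 [548, 554, 562, 566, 566, 565, 566, 558, 556, 564, 566, 556, 547, 542, 541, 544, 545
[... 480 characters left out ...]
, 347, 324, 291, 306, 358, 372, 372, 371, 372, 369, 359, 337, 341, 348, 354, 351, 351, 352, 351, 350, 349, 349, 349, 348, 355, 351]
162 [356, 358, 360, 354, 356, 359, 358, 353, 326, 258, 190, 197, 260, 342, 370, 376, 375, 368, 350, 308, 320, 349, 358, 362, 360, 361, 365, 359, 361, 360, 362, 360, 362, 358]
170 [468, 471, 470, 469, 466, 466, 463, 451, 387, 286, 186, 185, 209, 208, 213, 268, 346, 369, 353, 311, 329, 427, 463, 466, 467, 463, 464, 464, 466, 468, 459, 466, 465, 463]
178 [238, 241, 245, 243, 245, 247, 241, 245, 245, 243, 243, 246, 240, 244, 240, 242, 239, 238, 237, 241, 240, 235, 235, 232, 231, 228, 232, 228, 227, 229, 231, 232, 228, 232]
[252.4, 187.0] 0.92 [0.58823713 0.09091999]
```

Request:
servo_tool:
  motion:
    - [1,-0.03,-0.03,0.3,0]
    - [1,0,0,0.4,0]
    - [1,0,0,0.4,0]
    - [1,0,0,0.4,0]
    - [1,0,0,0.13,0]
    - [1,0,0,0,0]
    - [1,0,0,0.1,0]
    - [1,0,0,0.1,0]
    - [1,0,0,0.1,0]
    - [1,0,0,0,0]

```text
clock: 11.67
eef_pos: [0.5858, 0.0913, 0.1773]
tcp_rot: [0.83, 0.557, 0.001, 0.0]
contact_force: [0.4, -0.5, 1.9]
gripper_width: 0.336
```

Request:
servo_tool:
  motion:
    - [1,0,0,0.1,0]
    - [1,0,0,0.1,0]
    - [1,0,0,0.1,0]
    - [1,0,0,0.1,0]
    - [1,0,0,0.1,0]
    - [1,0,0,0.1,0]
    - [1,0,0,0.1,0]
    - [1,0,0,0,0]
    - [1,0,0,0,0]

```text
clock: 12.42
eef_pos: [0.5869, 0.0912, 0.157]
tcp_rot: [0.83, 0.557, 0.002, 0.001]
contact_force: [1.7, 1.3, 3.8]
gripper_width: 0.336
```

Request:
servo_tool:
  motion:
    - [1,0,0,-0.8,0]
    - [1,0,0,-0.9,0]
    - [1,0,0,-0.7,0]
    - [1,-0.6,0,0,0]
    - [1,-0.9,0,0,0]
    - [1,-0.9,0,0,0]
    - [1,-0.9,0,0,0]
    - [1,-0.9,0,0,0]
    - [1,-0.3,0,0,0]
    - [1,0,0,0,0]

```text
clock: 13.25
eef_pos: [0.5334, -0.0354, 0.2273]
tcp_rot: [0.831, 0.556, -0.0, -0.0]
contact_force: [-0.1, -0.0, -0.4]
gripper_width: 0.335
```

Run:
```python
from h import *
delta(np.r_[Rn,.2278],-22.3); print(env.sense()["contact_force"])
w=cam("wrist"); opening(w,range(10,172,4)); g=w["color"].astype(int).sum(2)
for r in (20,60,120,168): print(r,g[r,230:280].tolist())
```

```text
tcp [ 0.5334 -0.0354  0.2273] tooly yaw -22.5 t 13.25
shift units [ 0.09  0.04 -0.02]
turn units -0.02
[-0.070207   -0.0428428  -0.42738792]
open right 5.0 left 8.9  res 0.22 n 26 span 0.027..0.110
20 [505, 501, 501, 499, 502, 500, 503, 505, 489, 427, 325, 210, 193, 271, 383, 413, 415, 409, 412, 412, 414, 415, 414, 411, 415, 414, 412, 415, 415, 415, 394, 336, 272, 266, 349, 467, 503, 511, 509, 510, 509, 508, 509, 505, 507, 506, 508, 509, 505, 508]
60 [503, 505, 505, 504, 505, 503, 502, 508, 509, 490, 431, 374, 399, 466, 485, 485, 482, 439, 325, 227, 213, 216, 219, 225, 276, 338, 337, 381, 467, 489, 486, 483, 483, 468, 457, 482, 506, 505, 508, 504, 506, 504, 503, 503, 502, 506, 504, 503, 505, 502]
120 [497, 495, 496, 497, 496, 498, 498, 496, 497, 500, 494, 469, 396, 379, 460, 480, 482, 479, 451, 365, 257, 241, 249, 246, 244, 245, 319, 447, 485, 484, 476, 479, 465, 456, 486, 508, 509, 508, 508, 506, 507, 507, 504, 506, 509, 506, 503, 505, 505, 505]
168 [496, 500, 498, 500, 500, 497, 495, 500, 498, 498, 500, 498, 478, 410, 303, 201, 199, 235, 246, 244, 242, 242, 245, 244, 246, 242, 243, 242, 236, 217, 208, 274, 395, 477, 499, 498, 497, 504, 498, 501, 501, 498, 500, 499, 500, 494, 498, 499, 497, 497]
```

Request:
servo_tool:
  motion:
    - [1,0.08,0.03,0.3,0]
    - [1,0,0,0.4,0]
    - [1,0,0,0.4,0]
    - [1,0,0,0.4,0]
    - [1,0,0,0.3,0]
    - [1,0,0,0.1,0]
    - [1,0,0,0.1,0]
    - [1,0,0,0.1,0]
    - [1,0,0,0.1,0]
    - [1,0,0,0,0]

```text
clock: 14.13
eef_pos: [0.5364, -0.0321, 0.1623]
tcp_rot: [0.83, 0.557, 0.0, 0.0]
contact_force: [1.6, -0.6, 0.5]
gripper_width: 0.339
```

Request:
servo_tool:
  motion:
    - [1,0,0,0.1,0]
    - [1,0,0,0.1,0]
    - [1,0,0,0.1,0]
    - [1,0,0,0.1,0]
    - [1,0,0,0.1,0]
    - [1,0,0,0.1,0]
    - [1,0,0,0.1,0]
    - [1,0,0,0,0]
    - [1,0,0,0,0]

```text
clock: 14.88
eef_pos: [0.5368, -0.0324, 0.1418]
tcp_rot: [0.83, 0.557, 0.001, 0.001]
contact_force: [0.8, -0.7, 4.8]
gripper_width: 0.337
```

Run:
```python
from h import *
delta(np.r_[Rn,.1404],-22.3); print(env.sense()["contact_force"])
w=cam("wrist"); opening(w,range(42,160,4)); g=w["color"].astype(int).sum(2)
for r in (60,150): print(r,g[r,226:280].tolist())
```

```text
tcp [ 0.5368 -0.0324  0.1418] tooly yaw -22.3 t 14.8833
shift units [-0.05 -0.03  0.05]
turn units 0.0
[ 0.77114624 -0.73914598  4.75977451]
open right 11.4 left 9.1  res 0.11 n 28 span 0.041..0.104
60 [522, 522, 523, 500, 447, 379, 361, 433, 484, 496, 491, 491, 493, 494, 488, 433, 280, 184, 188, 208, 225, 226, 229, 226, 228, 227, 224, 225, 228, 218, 219, 276, 379, 473, 495, 492, 489, 494, 489, 494, 487, 463, 437, 475, 510, 518, 520, 523, 521, 520, 520, 521, 520, 519]
150 [513, 511, 511, 515, 502, 465, 406, 364, 404, 476, 497, 497, 495, 494, 497, 490, 420, 248, 182, 221, 245, 249, 249, 247, 254, 246, 245, 249, 245, 245, 236, 215, 238, 356, 475, 497, 496, 496, 493, 497, 489, 458, 428, 477, 503, 515, 524, 518, 519, 520, 519, 519, 517, 517]
```

Request:
servo_tool:
  motion:
    - [1,0,0,-0.8,0]
    - [1,0,0,-1,0]
    - [1,0,0,-1,0]
    - [1,0.6,0,0,0]
    - [1,0.9,0,0,0]
    - [1,0.9,0,0,0]
    - [1,0.9,0,0,0]
    - [1,0.9,0,0,0]
    - [1,0.25,0,0,0]
    - [1,0,0,0,0]

```text
clock: 15.77
eef_pos: [0.586, 0.0934, 0.2237]
tcp_rot: [0.83, 0.558, -0.001, -0.001]
contact_force: [0.2, 0.6, -0.7]
gripper_width: 0.336
```

Run:
```python
from h import *
delta([.5868,.0912,.139],-22.3)
w=cam("wrist"); g=w["color"].astype(int).sum(2)
for r in (166,170): print(r,g[r,236:270].tolist())
```

```text
tcp [0.586  0.0934 0.2237] tooly yaw -22.1 t 15.7667
shift units [-0.06  0.06  2.82]
turn units 0.02
166 [438, 437, 434, 434, 432, 402, 319, 211, 166, 184, 207, 215, 246, 311, 368, 376, 375, 372, 375, 379, 377, 376, 377, 369, 339, 271, 248, 282, 349, 376, 390, 385, 388, 386]
170 [463, 465, 466, 465, 456, 422, 327, 203, 168, 186, 202, 211, 208, 220, 280, 355, 375, 371, 374, 373, 369, 375, 373, 374, 341, 268, 238, 301, 415, 452, 459, 461, 458, 462]
```

Request:
servo_tool:
  motion:
    - [1,-0.06,0.04,0.3,0]
    - [1,0,0,0.5,0]
    - [1,0,0,0.5,0]
    - [1,0,0,0.5,0]
    - [1,0,0,0.3,0]
    - [1,0,0,0.1,0]
    - [1,0,0,0.1,0]
    - [1,0,0,0.1,0]
    - [1,0,0,0.1,0]
    - [1,0,0,0,0]

```text
clock: 16.65
eef_pos: [0.5867, 0.0896, 0.1497]
tcp_rot: [0.83, 0.557, -0.0, -0.0]
contact_force: [-3.1, 0.5, 1.2]
gripper_width: 0.339
```

Request:
servo_tool:
  motion:
    - [1,0,0,0.1,0]
    - [1,0,0,0.1,0]
    - [1,0,0,0.1,0]
    - [1,0,0,0.05,0]
    - [1,0,0,0,0]
    - [1,0,0,0,0]

```text
clock: 17.15
eef_pos: [0.5876, 0.0895, 0.1394]
tcp_rot: [0.83, 0.557, 0.001, 0.0]
contact_force: [-1.6, 2.8, 2.3]
gripper_width: 0.341
```

Request:
servo_tool:
  motion:
    - [1,0,0,-0.8,0]
    - [1,0,0,-1,0]
    - [1,0,0,-1,0]
    - [1,-0.6,0,-0.1,0]
    - [1,-0.9,0,0,0]
    - [1,-0.9,0,0,0]
    - [1,-0.9,0,0,0]
    - [1,-0.9,0,0,0]
    - [1,-0.25,0,0,0]
    - [1,0,0,0,0]

```text
clock: 17.98
eef_pos: [0.5363, -0.0363, 0.2262]
tcp_rot: [0.831, 0.556, 0.0, 0.001]
contact_force: [-0.1, -0.1, -1.2]
gripper_width: 0.334
```

Run:
```python
from h import *
delta(np.r_[Rn,.2278],-22.3); print(env.sense()["contact_force"])
w=cam("wrist"); opening(w,range(10,160,4)); g=w["color"].astype(int).sum(2)
for r in (50,150): print(r,g[r,226:280].tolist())
p,M=pose(); v=[proj(w,np.r_[p[:2],.105]),proj(w,np.r_[p[:2]+.03*ya+.001*xa*10,.105])]; print(v)
```

```text
tcp [ 0.5363 -0.0363  0.2262] tooly yaw -22.5 t 17.9833
shift units [ 0.08 -0.06 -0.05]
turn units -0.02
[-0.12043434 -0.11093474 -1.18547101]
open right 13.2 left 12.6  res 0.20 n 26 span 0.024..0.111
50 [502, 502, 503, 499, 498, 501, 500, 482, 420, 382, 427, 477, 489, 487, 485, 439, 319, 225, 210, 206, 211, 241, 307, 361, 375, 375, 374, 372, 372, 370, 366, 398, 472, 488, 486, 485, 484, 463, 438, 469, 492, 499, 499, 499, 498, 498, 501, 499, 496, 497, 496, 500, 497, 499]
150 [498, 502, 499, 501, 498, 499, 500, 501, 479, 423, 379, 421, 468, 479, 479, 474, 405, 240, 195, 231, 240, 235, 238, 241, 240, 241, 242, 242, 242, 248, 315, 425, 471, 475, 476, 478, 460, 457, 484, 505, 507, 503, 509, 501, 505, 505, 504, 504, 500, 501, 500, 500, 500, 501]
[array([249.51172817, 185.66776446]), array([260.80758503, 152.16952908])]
```

Both ends are open about 12–13 mm and parallel to within 1 mm, so I'll carry the wedge back to the stand.

Request:
servo_tool:
  motion:
    - [1,0,0,-0.7,0]
    - [1,0,0,-0.3,-0.8]
    - [1,0,0,0,-0.8]
    - [1,0,0,0,-0.8]
    - [1,0,0,0,-0.8]
    - [1,0,0,0,0]

```text
clock: 18.53
eef_pos: [0.537, -0.0329, 0.2562]
tcp_rot: [0.707, 0.707, 0.0, 0.0]
contact_force: [-0.2, 0.2, 0.1]
gripper_width: 0.339
```

Run:
```python
from h import *
delta([.511,-.302,.25],-.3)
```

```text
tcp [ 0.537  -0.0329  0.2562] tooly yaw -0.0 t 18.5333
shift units [-8.97 -0.87  0.2 ]
turn units 0.04
```

Request:
servo_tool:
  motion:
    - [1,-0.8,-0.08,0,0]
    - [1,-1,-0.1,0,0]
    - [1,-1,-0.1,0,0]
    - [1,-1,-0.1,0,0]
    - [1,-1,-0.1,0,0]
    - [1,-1,-0.1,0,0]
    - [1,-1,-0.1,0,0]
    - [1,-1,-0.1,0,0]
    - [1,-0.9,-0.09,0,0]
    - [1,-0.3,0,0,0]

```text
clock: 19.37
eef_pos: [0.5089, -0.3071, 0.2559]
tcp_rot: [0.711, 0.704, -0.001, 0.001]
contact_force: [0.3, 0.0, -0.8]
gripper_width: 0.337
```

Run:
```python
from h import *
delta([.511,-.302,.235],-.3)
w=cam("wrist"); s=cam("scene"); p,M=pose()
u=proj(s,np.r_[p[:2],.14]).astype(int); print(u)
A=cv2.resize(w["color"][60:260,150:350,::-1],(400,400),interpolation=cv2.INTER_CUBIC)
B=cv2.resize(s["color"][u[1]-40:u[1]+40,u[0]-40:u[0]+40,::-1],(400,400),interpolation=cv2.INTER_CUBIC)
cv2.imwrite("pics/w7.png",np.hstack([A,B]))
```

```text
tcp [ 0.5089 -0.3071  0.2559] tooly yaw -0.6 t 19.3667
shift units [0.17 0.07 0.7 ]
turn units -0.04
[190 159]
```

View pics/w7.png

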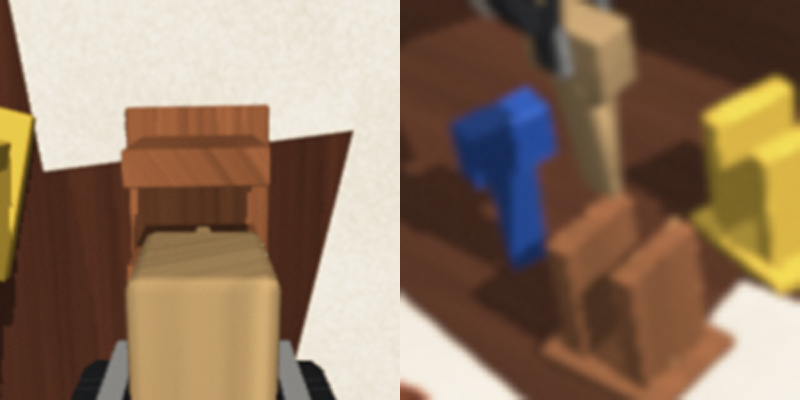

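The wedge hangs straight in the grip, with its tip at (203,230) above the stand gap. I'll centre it and lower.

Request:
servo_tool:
  motion:
    - [1,0.17,0.05,0,0]
    - [1,0,0,0.3,0]
    - [1,0,0,0.4,0]
    - [1,0,0,0.5,0]
    - [1,0,0,0.5,0]
    - [1,0,0,0,0]

```text
clock: 19.97
eef_pos: [0.5088, -0.296, 0.2005]
tcp_rot: [0.708, 0.706, -0.0, -0.003]
contact_force: [-1.1, -0.5, -1.5]
gripper_width: 0.339
```

Request:
servo_tool:
  motion:
    - [1,0,0,0,0]
    - [1,0,0,0,0]

```text
clock: 20.13
eef_pos: [0.5107, -0.2983, 0.2054]
tcp_rot: [0.709, 0.706, 0.0, 0.0]
contact_force: [-0.5, 0.1, -0.7]
gripper_width: 0.334
```

Run:
```python
from h import *
delta([.511,-.302,.1214],-.3); print(env.sense()["contact_force"],env.sense()["torque"])
```

```text
tcp [ 0.5107 -0.2983  0.2054] tooly yaw -0.2 t 20.1333
shift units [-0.12  0.01  2.8 ]
turn units 0.01
[-0.54784813  0.05570545 -0.67862015] [ 0.04058348 -0.00413112 -0.02236081]
```

Request:
servo_tool:
  motion:
    - [1,-0.12,0,0,0]
    - [1,0,0,0.3,0]
    - [1,0,0,0.4,0]
    - [1,0,0,0.4,0]
    - [1,0,0,0.5,0]
    - [1,0,0,0.5,0]
    - [1,0,0,0.4,0]
    - [1,0,0,0.2,0]
    - [1,0,0,0,0]
    - [1,0,0,0,0]

```text
clock: 20.97
eef_pos: [0.5103, -0.3024, 0.1237]
tcp_rot: [0.709, 0.705, -0.0, -0.0]
contact_force: [0.4, 0.8, -1.1]
gripper_width: 0.342
```

Request:
servo_tool:
  motion:
    - [1,0,0,0.04,0]
    - [1,0,0,0.04,0]
    - [1,0,0,0,0]
    - [1,0,0,0,0]

```text
clock: 21.3
eef_pos: [0.5104, -0.3025, 0.1218]
tcp_rot: [0.709, 0.705, 0.0, 0.0]
contact_force: [1.2, 0.5, -0.9]
gripper_width: 0.337
```

Request:
servo_tool:
  motion:
    - [1,0,0,0.04,0]
    - [1,0,0,0.04,0]
    - [1,0,0,0,0]
    - [1,0,0,0,0]

```text
clock: 21.63
eef_pos: [0.5106, -0.3027, 0.1215]
tcp_rot: [0.709, 0.705, -0.0, 0.0]
contact_force: [-4.8, 3.7, 12.3]
gripper_width: 0.338
```

Shoulders are seated (12 N), so I'll release and then retreat upward.

Request:
servo_tool:
  motion:
    - [1,0,0,-0.05,0]
    - [0.6,0,0,0,0]
    - [0,0,0,0,0]
    - [0,0,0,0,0]
    - [0,0,0,0,0]
    - [0,0,0,0,0]
    - [0,0,0,0,0]
    - [0,0,0,0,0]

```text
clock: 22.3
eef_pos: [0.5104, -0.3025, 0.1207]
tcp_rot: [0.709, 0.705, -0.0, -0.0]
contact_force: [0.1, 0.0, 0.0]
gripper_width: 0.998
```

Request:
servo_tool:
  motion:
    - [0,0,0,-0.4,0]
    - [0,0,0,-0.8,0]
    - [0,0,0,-1,0]
    - [0,0,0,-1,0]
    - [0,0,0,-1,0]
    - [0,0,0,-1,0]
    - [0,-1,0,-0.4,0]
    - [0,0,0,0,0]
    - [0,0,0,0,0]
    - [0,0,0,0,0]

```text
clock: 23.13
eef_pos: [0.5099, -0.3322, 0.2887]
tcp_rot: [0.709, 0.705, 0.0, -0.0]
contact_force: [0.3, 0.4, 0.3]
gripper_width: 0.999
```

Run:
```python
from h import *
delta([.511,-.302,.29],0)
w=cam("wrist"); t=cam("top"); s=cam("scene")
for n,c in (("wrist",w),("top",t),("scene",s)):
    for k in ("wedge_head","stand_top","jar_mid","mug_mid","bowl_mid"):
        for x in env.spot_point(n,k)[:2]: print(n,k,np.round(x["uv"],1),round(x["confidence"],2),atz(c,x["uv"],.134 if k=="wedge_head" else .112).round(4))
u=proj(s,[.511,-.302,.1]).astype(int)
A=cv2.resize(w["color"][60:260,150:350,::-1],(266,300),interpolation=cv2.INTER_CUBIC)
B=cv2.resize(s["color"][u[1]-35:u[1]+35,u[0]-31:u[0]+31,::-1],(266,300),interpolation=cv2.INTER_CUBIC)
D=cv2.resize(t["color"][120:240,170:276,::-1],(266,300),interpolation=cv2.INTER_CUBIC)
cv2.imwrite("pics/w8.png",np.hstack([A,B,D]))
```

```text
tcp [ 0.5099 -0.3322  0.2887] tooly yaw -0.3 t 23.1333
shift units [ 1.01  0.03 -0.04]
turn units -0.05
wrist wedge_head [252.8 146.5] 0.94 [ 0.5127 -0.3002]
wrist wedge_head [222.2 259.5] 0.79 [ 0.4789 -0.4218]
wrist stand_top [246.8 140. ] 0.77 [ 0.5065 -0.296 ]
wrist stand_top [ 94.2 134.4] 0.62 [ 0.3484 -0.2893]
wrist mug_mid [414.8 162.1] 0.94 [ 0.6848 -0.3204]
top wedge_head [360.9 199.9] 0.66 [ 0.5077 -0.3035]
top stand_top [352.6 258.8] 0.63 [ 0.3589 -0.2881]
top stand_top [359.3 201.4] 0.59 [ 0.506  -0.3063]
top jar_mid [126.9 186.3] 0.92 [0.5276 0.2961]
top mug_mid [360.1 130.3] 0.66 [ 0.6958 -0.3098]
top mug_mid [127.7 189.2] 0.45 [0.5201 0.2935]
top bowl_mid [135.5 127.3] 0.88 [0.6851 0.2846]
top bowl_mid [254.6 189.8] 0.22 [ 0.5283 -0.0341]
scene wedge_head [193.2 159.3] 0.83 [ 0.4993 -0.3024]
scene wedge_head [167.7 145. ] 0.55 [ 0.4897 -0.4282]
scene stand_top [193.4 165.4] 0.74 [ 0.505  -0.3002]
scene stand_top [223.1 142.5] 0.64 [ 0.3479 -0.2929]
scene jar_mid [354.5 266.9] 0.81 [0.5807 0.3249]
scene mug_mid [148.8 217.1] 0.85 [ 0.7594 -0.2578]
scene bowl_mid [323.2 316. ] 0.84 [0.7532 0.3204]
scene bowl_mid [196.4 183.7] 0.33 [ 0.5688 -0.233 ]
```

View pics/w8.png

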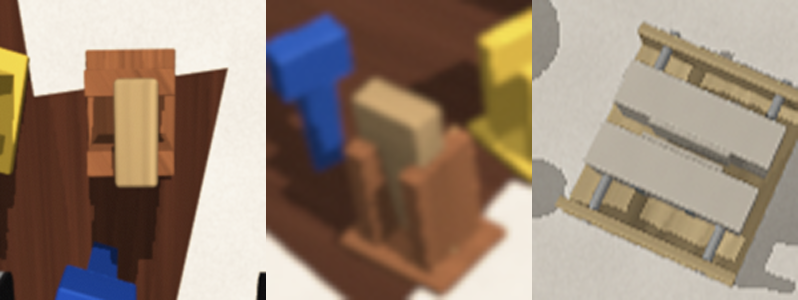

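The wedge hangs upright in the stand (head at (137,132) in the left panel), and the mould's two halves are parallel with a clear gap. The bystanders have not moved, so I'm handing the job in.

```bash
python3 -c "
from workcell import env
print(env.close_job())"
```

```text
the job is handed in; nothing more can be done
None
```

I parted the mould with the wedge, hung the wedge back in its stand and handed the job in. The clock read 23 s at my last check; the hand-in reported no verdict.

I pressed the notches in turn, and the camera put each end at roughly these openings, in mm:

| Press | Right | Left |
|---|---|---|
| Right | 4 | 0.5 |
| Left | 5 | 8.5 |
| Right | 11 | 9 |
| Left | 13 | 12.5 |

- **Mould:** in the last close look the two ends differed by about 0.6 mm, roughly 0.005 rad. The camera figures seem to read 0.5–1 mm high against the pressing depth. Allowing for that, both ends are still well past 9 mm. The last picture showed a clear, parallel gap, and the fingers stayed well above the plaster throughout.
- **Wedge:** its shoulders seated at 12 N. It hangs upright, with the head about 6 mm from the stand's middle by the wrist camera. The top and scene cameras put it about 3–6 mm away, also well inside the 25 mm limit.
- **Bystanders:** the network's positions for the jar, mug and bowl matched the start within its scatter of a few pixels. I never went near them.
- **Robot:** the gripper was open and clear of everything at hand-in.

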